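Load the plank rack through the flap of the steaming box

TASK

Load the cold plank-steaming box: with the wooden push stick, push the plank rack steadily off the loading shelf, through the hanging brass flap and home against the end wall, so that the flap can fall shut behind it; do not fling the rack in, spill its planks or touch it with the gripper. Then draw the stick back out and lay it flat on the table clear of the box. Leave the glue bottle, thread spool and blade box where they stand.

Things in the scene. Friction and masses are not known exactly. Their poses are not given: they have to be found in the camera images.
- steam_box: Fixed plywood box, 290 mm long, 92 mm wide, 65 mm high in all. Origin on the table under the flap's hinge line; +x is the way in (push direction), z up. Base board 12 mm thick, x = -140 to +150 mm; its top is loading shelf and chamber floor in one. A brass hose barb sticks out of the end wall to x = +182 mm.
- shelf (a point): Point on the loading shelf's top, box x = -75 mm, 12 mm above the table. The shelf reaches from box x = -140 to -8 mm, is open above and at its outer end, and has wooden side guides 12 mm high with inner faces at y = +-25 mm, flared apart a little at the outer end.
- mouth (a point): Point on the floor under the hinge (box x = 0, 12 mm above the table). The mouth between leaning wooden jambs, at about x = -14 to +9 mm, is 51 mm wide and 40 mm high and closed by the flap. The chamber behind is 64 mm wide inside and covered by a lid 48 mm above the floor, with a clear pane in a wooden frame.
- end_wall (a point): Foot of the end wall's inner face (box x = +140 mm, y = 0, on the floor 12 mm above the table), the stop for the rack.
- flap (a joint): Brass flap 58 mm wide, 38.5 mm long, hung on a free hinge along box y, 40 mm above the floor. 0 = shut: it rests on the leaning jambs, lower edge 10 mm inward of the hinge, 3 mm above the floor; positive = swung inward and up (rad), limit 1.25. No spring: opens at under 1 N, rests on what is beneath it, drops shut once the rack's rear is over 30 mm past the hinge and the stick is out.
- rack: Loose slatted wooden rack, a shallow open tray 100 mm long (its x), 46 mm wide (y), 16 mm high, about 0.12 kg, with three plank lanes along x. Origin at the centre of its underside. Starts on the loading shelf, x axis along the box's x within 0.03 rad, nose 14 to 38 mm before the hinge line. Flat rear bar at its x = -50 mm. Home against the end wall: origin at the box's x = +90 mm.
- plank_1: Loose pine strip, 8 x 85 x 8 mm, 12 g, lying in one side lane of the rack on its 4 mm high floor; origin at the centre of its underside, y along its length.
- plank_2: The same, in the middle lane of the rack.
- plank_3: The same, in the other side lane of the rack.
- push_stick: Flat hardwood push stick, 200 mm long (x), 10 mm thick (z), 0.08 kg: a plain bar 20 mm wide (y) with a cross head 36 mm wide and 12 mm long at its front end, x = +88 to +100 mm; tail end at x = -100 mm. Origin at the centre of its underside. Lies flat on the table left of the wire basket, its head pointing away from the robot and to its left. Grip it across the 20 mm width.
- glue_bottle: Loose bystander: white glue bottle with green nozzle, 31 mm across, 84 mm high; origin at the centre of its underside.
- thread_spool: Loose bystander: small wooden thread spool standing on end, 34 mm across, 36 mm high; origin at the centre of its underside.
- blade_box: Loose bystander: small white cardboard box of blades, 54 x 85 x 23 mm, lying flat; origin at the centre of its underside.

How it is judged:
By the outcome, as a careful person would: the job done as asked, in the order asked, and still so for the second after the job is handed in, with the robot touching nothing.
It also fails if it takes over 61 s, if anything falls off the work surface, if the arm or the gripper's body presses on something with over 40 N, if the wrist force passes 120 N, or if a joint passes its speed limit or range.

ROBOT

A 6-joint arm with a two-finger parallel gripper is mounted at the origin on a cart in front of the work surface, level with it; the furniture and walls round the work are solid. World frame = base frame: x ahead of the robot, y to its left, z up, the work surface at z = 0. Lengths are in m, angles in degrees, forces in N, time in s.
With the tool pointing down it reaches from about 0.325 to 0.775 m from the base axis. Payload 5.5 kg.
Tool frame: the origin (TCP) lies at the centre of the arm's flange, where the gripper is bolted on; the fingertips stand 182 mm ahead of it and the grasp point (between the pads) lies 163 mm ahead of it; z points along the fingers, y is the line along which they close (so a half turn about z gives the same grasp; the last joint's range is limited). The gripper opens to 88 mm and grips with 3 to 60 N. Pads are 20 mm wide; open, the fingers measure 115 mm over their backs; the gripper's body (75 mm by 178 mm) begins 61 mm behind the grasp point.
Start: joints at [-77.962, 5.22, 70.514, -0, 104.267, -3.249], TCP at [0.158, -0.579, 0.405] pointing down, gripper open.
Joint ranges: [-164.24, 164.24], [-49.07, 125.15], [9.68, 141.18], [-86.29, 266.29], [3.28, 154.24], [-151.56, 151.56]. Speed limits (degrees/s): [147.25, 147.25, 172.46, 180, 180, 180].

INTERFACE

Orientations are given as [roll, pitch, yaw] about the fixed x, y, z axes, in that order (R = Rz(yaw) Ry(pitch) Rx(roll)).
In Python, from station import r gives the robot as it stands. The module is installed in compiled form; this text tells all that it offers. Calls block until the motion is done:
- r.reach(position, orientation): joint-space move of the TCP to a pose.
- r.servo_line(position, rotation=None, speed=0.15): straight line of the TCP; rotation=None keeps the orientation; speed is the mean speed in m/s.
- r.move_joints(angles): joint-space move.
- r.let_go() and r.grab(squeeze=None): open the fingers fully, or close them until they stop; squeeze is the grip in N (None keeps the last).
- r.wait(seconds).
- r.inverse_kinematics(position, orientation): joint angles nearest the present ones, or None.
- r.sense(): the state.
- r.snapshot(name): name is "side" or "top" or "wrist"; returns a dict with "frame" (420x560x3 uint8, red, green, blue), "fx", "fy", "cx", "cy" (pixels), "R" (3x3) and "t" (3): a world point X has camera coordinates R X + t. Camera axes: x right, y down, z forward; pixel columns grow to the right and rows downward; lengths in m; the calibration is good to about 2 mm. A picture is of the moment at which its call begins. There is no depth.
A pose or a line that the arm cannot do raises r.IKError and nothing moves.
- r.hand_in(): hands the job in; it is judged then, once.
The state is a dict: "clock": time; "joints": joint angles; "joint_vel": joint speeds; "joint_torque": joint torques, N m; "tcp_pos": TCP position; "orientation": TCP orientation; "contact_force": force on the tool from outside, world axes, zero at the start; "torque": the same for the moment, N m; "opening": finger opening in m; "gripper_force": force on a finger pad.
Only numpy, scipy, OpenCV 4.12 (cv2) and the standard library are available. Lean on these libraries where they do the work, as an engineer would, in place of code of your own. Each camera call takes 0.05 s, during which the arm holds its last target. There are 200 camera calls.

## Working session

There is one attempt and no reset: what is moved stays moved. The work goes in short steps, each a Python script; the robot and the scene stay as the last script left them, time stands still between calls to the robot, and variables do not carry over. Pictures are saved under pics/ and viewed, at most 10 in all, crops included, and the job is handed in when it is done.

```bash
mkdir -p pics
cat > h.py <<'E'
import numpy as np, cv2
from station import r
def snap(n,f):
    s=r.snapshot(n); cv2.imwrite('pics/'+f+'.png',s['frame'][:,:,::-1])
    np.savez('pics/'+f+'.npz',**{k:np.array(v) for k,v in s.items()}); return s
def load(f): return dict(np.load('pics/'+f+'.npz'))
def ray(s,u,v,z):
    R=np.array(s['R']);t=np.array(s['t']);c=-R.T@t
    d=R.T@np.array([(u-s['cx'])/s['fx'],(v-s['cy'])/s['fy'],1.]); return c+d*(z-c[2])/d[2]
def proj(s,X):
    p=np.array(s['R'])@np.array(X)+np.array(s['t']); return np.array([s['fx']*p[0]/p[2]+s['cx'],s['fy']*p[1]/p[2]+s['cy']])
E
python3 - <<'E'
from h import *
a=snap('top','top0');b=snap('side','side0')
for s in(a,b): print(s['fx'],-np.array(s['R']).T@s['t'],np.array(s['R'])[2])
print(r.sense())
E
```

```text
474.5533529563052 [ 0.33128425 -0.05822378  1.39087144] [ 0.18447742  0.01089273 -0.98277639]
386.619027183196 [ 0.30577308 -0.84323448  0.6620216 ] [ 0.27110572  0.77944966 -0.56476536]
{'clock': 0.1, 'joints': array([-7.79627460e+01,  5.25967364e+00,  7.05734374e+01, -1.59051758e-03,
        1.04269076e+02, -3.24718166e+00]), 'joint_vel': array([-0.00880213, -0.19360091, -0.14495111,  0.00151663,  0.00704617,
       -0.07581597]), 'joint_torque': array([ 3.04103327e-03, -4.47857881e+01, -4.07569242e+01,  7.02050747e-02,
        2.84142100e-02, -1.25118336e-04]), 'tcp_pos': array([ 0.1581864 , -0.57882569,  0.4036257 ]), 'orientation': array([-1.79897890e+02, -4.24856579e-03,  1.52840412e+01]), 'contact_force': array([ 0.14287898,  0.00705277, -1.0552251 ]), 'torque': array([ 0.03180827, -0.02243159, -0.01778497]), 'gripper_force': 0.0, 'opening': 0.08743900624108131}
```

View pics/top0.png

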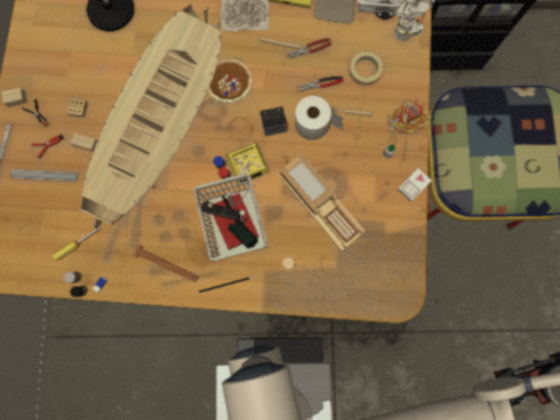

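View pics/side0.png

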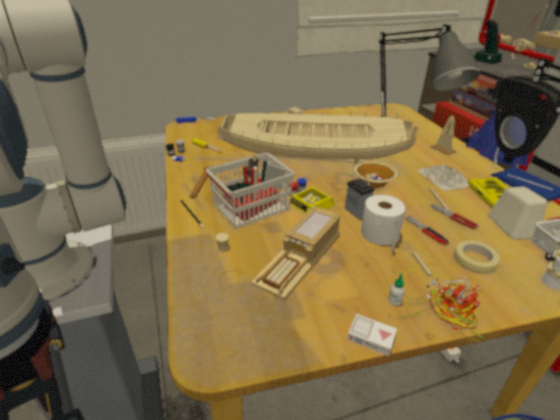

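The top view shows the stick from (137,250), its head, to (197,277). The box has its shelf's outer end near (350,240) and its end wall near (290,165). Next I'll get rough positions and wrist close-ups.

Run:
```python
from h import *
s=load('top0')
P={k:ray(s,*p,z) for k,p,z in[('head',(137,250),.01),('tail',(197,277),.01),('outer',(352,238),.012),('end',(288,162),.06),('glue',(391,150),.04),('spool',(289,264),.036),('blade',(414,184),.023),('basket_br',(266,255),.0),('basket_bl',(208,262),0.06)]}
for k in P: print(k,P[k].round(3))
w=r.snapshot('wrist'); S=r.sense()
from scipy.spatial.transform import Rotation as Ro
T=Ro.from_euler('xyz',S['orientation'],degrees=True).as_matrix()
c=-np.array(w['R']).T@w['t']; print('cam in tool',T.T@(c-S['tcp_pos']),(T.T@np.array(w['R']).T).round(3),w['fx'])
```

```text
head [0.474 0.395 0.01 ]
tail [0.393 0.218 0.01 ]
outer [ 0.499 -0.234  0.012]
end [ 0.718 -0.051  0.06 ]
glue [ 0.755 -0.356  0.04 ]
spool [ 0.425 -0.049  0.036]
blade [ 0.655 -0.421  0.023]
basket_br [0.455 0.018 0.   ]
basket_bl [0.432 0.178 0.06 ]
cam in tool [0.07407206 0.00075624 0.02079733] [[ 0.    -0.962 -0.272]
 [ 1.     0.     0.   ]
 [ 0.    -0.272  0.962]] 336.3338149291096
```

Run:
```python
from h import *
r.reach([.56,-.19,.36],[180,0,40]); a=snap('wrist','wbox')
r.reach([.44,.28,.36],[180,0,65]); b=snap('wrist','wstick')
cv2.imwrite('pics/both.png',cv2.cvtColor(np.vstack([a['frame'],b['frame']]),cv2.COLOR_RGB2BGR)[:, :])
print(r.sense()['clock'])
```

```text
4.0333
```

View pics/wbox.png

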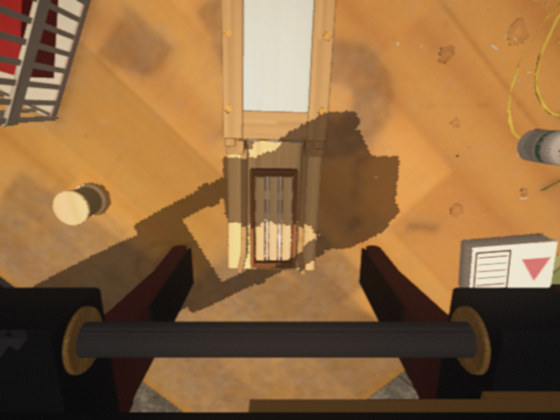

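View pics/wstick.png

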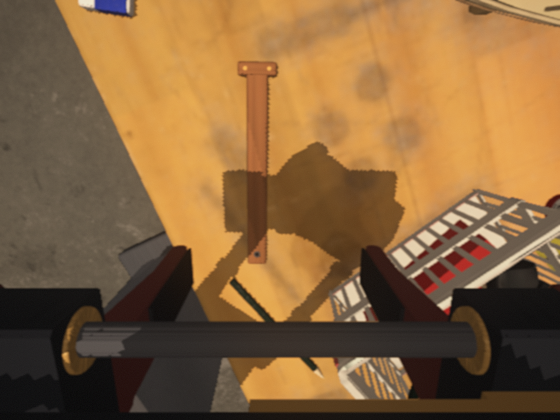

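The stick runs from its head at (257,62) to its tail at (257,263), with the basket to its right from u≈330. The box lid's front edge lies at v≈137 (u 222–330), the shelf's outer end at v≈268, and the rack spans u 250–298, v 168–267.

Run:
```python
from h import *
s=load('wstick'); f=s['frame']; hsv=cv2.cvtColor(f,cv2.COLOR_RGB2HSV); 
print('hsv',hsv[68,245],hsv[120,257],hsv[200,257],'bg',hsv[120,290],hsv[200,290])
roi=np.zeros(f.shape[:2],bool); roi[55:272,230:285]=1
m=((hsv[...,0]<11)|(hsv[...,0]>170))&roi
m=cv2.morphologyEx(m.astype(np.uint8),cv2.MORPH_OPEN,np.ones((3,3)))
for v in(64,68,72,80,100,140,160,180,220,250,258,262,265): 
  x=np.flatnonzero(m[v]); print(v,(x.min(),x.max()) if len(x) else None,end=' ')
n,l,st,c=cv2.connectedComponentsWithStats(m); i=1+st[1:,4].argmax(); print(st[i])
for q in[(257.5,62),(257.5,263.5),(238,68),(278,68)]: print(q,ray(s,*q,.01).round(4))
b=load('wbox')
for q,z in[((222,137),.065),((330,137),.065),((223,30),.065),((335,30),.065),((228,268),.012),((318,268),.012),((250,168),.028),((298,168),.028),((252,267),.028),((295,267),.028)]: print(q,ray(b,*q,z).round(4))
cv2.imwrite('pics/crop.png',cv2.resize(b['frame'][110:290,190:370,::-1],(600,600),interpolation=cv2.INTER_CUBIC))
```

```text
hsv [ 19 161 241] [ 12 170 176] [ 12 174  88] bg [ 17 167 209] [ 15 170 114]
64 None 68 None 72 None 80 None 100 None 140 None 160 None 180 None 220 None 250 None 258 None 262 None 265 None Traceback (most recent call last):
  File "<stdin>", line 9, in <module>
ValueError: attempt to get argmax of an empty sequence
```

Run:
```python
from h import *
s=load('wstick'); f=s['frame']; hsv=cv2.cvtColor(f,cv2.COLOR_RGB2HSV)
roi=np.zeros(f.shape[:2],bool); roi[55:272,230:285]=1
m=((hsv[...,0]<14)&roi).astype(np.uint8)
m=cv2.morphologyEx(m,cv2.MORPH_OPEN,np.ones((3,3)))
for v in(64,68,72,80,100,140,160,180,220,250,258,262,265): 
  x=np.flatnonzero(m[v]); print(v,(x.min(),x.max()) if len(x) else None,end=' ')
for q in[(257.5,62),(257.5,263.5),(238,68),(278,68),(247,250),(267,250)]: print(q,ray(s,*q,.01).round(4))
b=load('wbox')
for q,z in[((222,137),.065),((330,137),.065),((223,30),.065),((335,30),.065),((228,268),.012),((318,268),.012),((250,168),.028),((298,168),.028),((252,267),.028),((295,267),.028)]: print(q,ray(b,*q,z).round(4))
cv2.imwrite('pics/crop.png',cv2.resize(b['frame'][110:290,190:370,::-1],(600,600),interpolation=cv2.INTER_CUBIC))
```

```text
64 (np.int64(238), np.int64(276)) 68 (np.int64(238), np.int64(276)) 72 (np.int64(238), np.int64(276)) 80 (np.int64(247), np.int64(266)) 100 (np.int64(247), np.int64(266)) 140 (np.int64(247), np.int64(266)) 160 (np.int64(247), np.int64(266)) 180 (np.int64(247), np.int64(265)) 220 (np.int64(248), np.int64(265)) 250 (np.int64(248), np.int64(265)) 258 (np.int64(248), np.int64(265)) 262 (np.int64(249), np.int64(265)) 265 None (257.5, 62) [0.4773 0.3964 0.01  ]
(257.5, 263.5) [0.3909 0.2186 0.01  ]
(238, 68) [0.459  0.3994 0.01  ]
(278, 68) [0.4919 0.384  0.01  ]
(247, 250) [0.3876 0.2372 0.01  ]
(267, 250) [0.4067 0.2283 0.01  ]
(222, 137) [ 0.5775 -0.1208  0.065 ]
(330, 137) [ 0.6328 -0.1868  0.065 ]
(223, 30) [ 0.6391 -0.0746  0.065 ]
(335, 30) [ 0.6919 -0.1377  0.065 ]
(228, 268) [ 0.4661 -0.2039  0.012 ]
(318, 268) [ 0.5274 -0.2772  0.012 ]
(250, 168) [ 0.5666 -0.1547  0.028 ]
(298, 168) [ 0.5952 -0.1889  0.028 ]
(252, 267) [ 0.4898 -0.2189  0.028 ]
(295, 267) [ 0.5177 -0.2521  0.028 ]
```

View pics/crop.png

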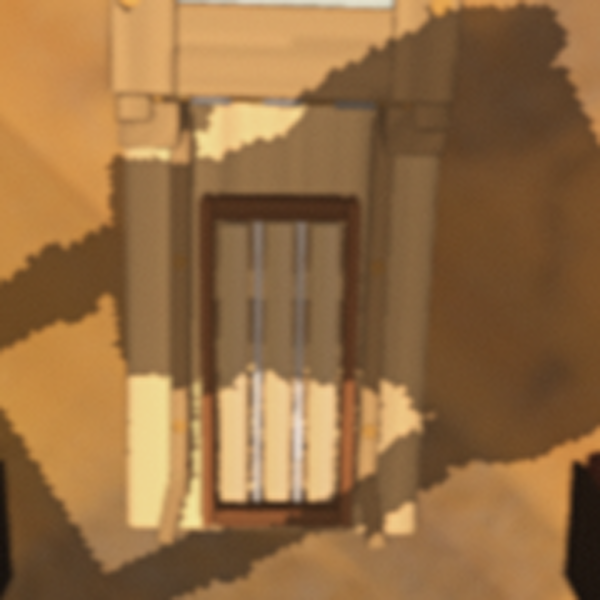

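The crop shows the shelf's outer corners at about px (229,268) and (314.5,269.5). The rack's corners are (251,169), (298,169), (251.5,267.5) and (296,267.5), and the lid's front corners are (224,138.5) and (327.5,138.5).

Run:
```python
from h import *
b=load('wbox'); t=load('top0')
g=lambda u,v,z: ray(b,u,v,z)
# lid side edges / front, refine by edge rows
f=cv2.cvtColor(b['frame'],cv2.COLOR_RGB2GRAY).astype(int)
hs=cv2.cvtColor(b['frame'],cv2.COLOR_RGB2HSV)
for v in(10,40,70,100,125):
  gx=cv2.Sobel(b['frame'],cv2.CV_32F,1,0).__abs__().sum(2)[v]
  L=205+gx[205:235].argmax(); Rr=318+gx[318:350].argmax(); p,q=g(L,v,.065),g(Rr,v,.065); print(v,L,Rr,((p+q)/2).round(4),np.linalg.norm(p-q).round(4))
def mid(a,c): print(((a+c)/2).round(4),np.linalg.norm(a-c).round(4),np.degrees(np.arctan2((a-c)[0],-(a-c)[1])).round(2)); return (a+c)/2
S=mid(g(229,268.1,.012),g(314.5,269.6,.012)); L=mid(g(223.9,138.5,.065),g(327.4,138.5,.065))
A=mid(g(250.9,169.1,.028),g(297.7,169.1,.028));B=mid(g(251.5,267.5,.028),g(296.2,267.5,.028))
for n,p,q in(('box',S,L),('rack',B,A)): print(n,np.degrees(np.arctan2(q[1]-p[1],q[0]-p[0])),np.hypot(*(q-p)[:2]))
cv2.imwrite('pics/c2.png',cv2.resize(t['frame'][140:265,180:380,::-1],(800,500),interpolation=cv2.INTER_CUBIC))
```

```text
10 222 334 [ 0.675  -0.0972  0.065 ] 0.0811
40 222 332 [ 0.6595 -0.1093  0.065 ] 0.0815
70 223 330 [ 0.6434 -0.1223  0.065 ] 0.081
100 223 327 [ 0.6261 -0.1353  0.065 ] 0.0806
125 223 326 [ 0.6115 -0.147   0.065 ] 0.0814
[ 0.4952 -0.2402  0.012 ] 0.0908 -141.18
[ 0.6041 -0.1544  0.065 ] 0.0826 -140.06
[ 0.5803 -0.1727  0.028 ] 0.0435 -140.07
[ 0.5036 -0.2361  0.028 ] 0.0451 -140.08
box 38.22629033917617 0.13867353008498573
rack 39.60299603932551 0.09956243045963804
```

View pics/c2.png

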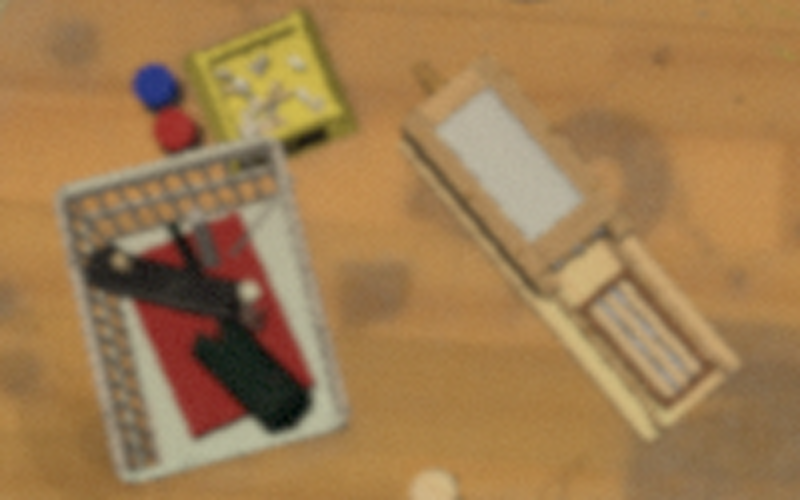

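Run:
```python
from h import *
w=load('wstick');t=load('top0')
for z in(0,.03,.05,.07,.09,.11): print(z,ray(w,332,294,z).round(3),ray(t,211,260,z).round(3), ray(w,475,190,z).round(3),ray(t,195.5,187,z).round(3))
```

```text
0 [0.448 0.146 0.   ] [0.443 0.179 0.   ] [0.627 0.194 0.   ] [0.663 0.23  0.   ]
0.03 [0.45  0.163 0.03 ] [0.44  0.174 0.03 ] [0.613 0.207 0.03 ] [0.656 0.223 0.03 ]
0.05 [0.452 0.175 0.05 ] [0.439 0.171 0.05 ] [0.604 0.216 0.05 ] [0.651 0.219 0.05 ]
0.07 [0.453 0.187 0.07 ] [0.437 0.167 0.07 ] [0.595 0.225 0.07 ] [0.646 0.215 0.07 ]
0.09 [0.454 0.199 0.09 ] [0.435 0.164 0.09 ] [0.586 0.234 0.09 ] [0.641 0.211 0.09 ]
0.11 [0.456 0.211 0.11 ] [0.434 0.161 0.11 ] [0.577 0.243 0.11 ] [0.637 0.207 0.11 ]
```

```bash
cat >> h.py <<'E'
BY=38.2; c_,s_=np.cos(np.radians(BY)),np.sin(np.radians(BY)); O=np.array([.4952+.14*c_,-.2402+.14*s_])
def bx(x,y,z): return [O[0]+x*c_-y*s_,O[1]+x*s_+y*c_,z]
E
python3 - <<'E'
from h import *
Y=64.1; p=[.434,.3075]
r.reach(p+[.25],[180,0,Y]); r.servo_line(p+[.184],speed=.1); r.grab(40); print(r.sense()['opening'],r.sense()['gripper_force'])
r.servo_line(p+[.37],speed=.25)
print(r.sense()['opening'])
r.reach(bx(-.252,0,.30),[180,0,BY]); r.servo_line(bx(-.252,0,.20),speed=.15); r.servo_line(bx(-.252,0,.1855),speed=.03)
S=r.sense();print(S['contact_force'],S['opening'],S['clock'])
r.let_go(); r.servo_line(bx(-.252,0,.36),speed=.25); r.reach(bx(-.20,0,.40),[180,0,BY])
s=snap('wrist','w2'); print(r.sense()['clock'])
for q in((-.152,0,.01),(-.352,0,.01)): print(proj(s,bx(*q)))
E
```

```text
0.01990071719269021 39.99999761581421
0.019420896499600476
[ 0.431002   -0.38464642 -0.14274684] 0.01950671974347958 10.9917
13.3917
[276.21064997 142.65809676]
[275.83610006 307.56780232]
```

View pics/w2.png

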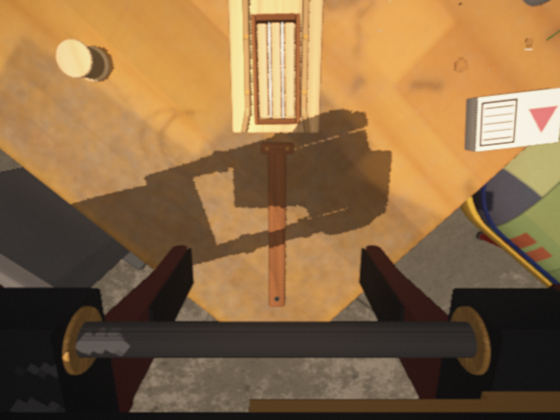

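The stick lies on the push line: head at (277,143), tail at (277,305), as predicted. The rack's centre line is at u≈276.5 and the shelf end at v≈132, 10 mm ahead of the head. I'll regrasp near the tail and lift.

Run:
```python
from h import *
s=load('w2'); print(proj(s,bx(-.14,.046,.012)),proj(s,bx(-.14,-.046,.012)))
x=-.340
r.reach(bx(x,0,.25),[180,0,BY]); r.servo_line(bx(x,0,.1845),speed=.1); r.grab(50); print(r.sense()['opening'])
r.servo_line(bx(x,0,.2005),speed=.05); S=r.sense(); print(S['opening'],S['contact_force'],S['clock'])
s=snap('side','s1'); f=s['frame']
for q in((-.152,0,.0155),(-.152,0,.0255),(-.30,0,.0255)): print(proj(s,bx(*q)))
cv2.imwrite('pics/s1c.png',cv2.resize(f[210:330,200:360,::-1],(800,600),interpolation=cv2.INTER_CUBIC))
```

```text
[232.74356085 131.13995764] [319.73820727 131.33553112]
0.019751436039922132
0.0196031908974154 [ 0.33782951 -0.1778993  -1.0885677 ] 16.5583
[264.81202643 290.35008024]
[264.77389663 287.21264646]
[222.6697206  332.42474961]
```

View pics/s1c.png

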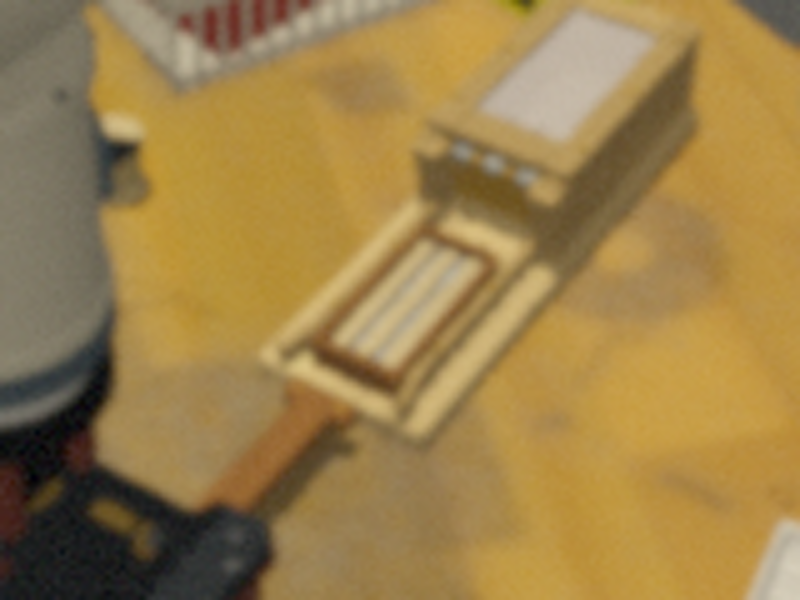

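The head sits at about (264,288), level with the prediction, so there is no droop. I'll push slowly, with a check partway.

Run:
```python
from h import *
F0=r.sense()['contact_force']; u=np.array([c_,s_,0])
for h in(-.10,-.06,-.02,.02):
    r.servo_line(bx(h-.188,0,.2005),speed=.03); S=r.sense(); d=S['contact_force']-F0; print(h,(d@u).round(2),d.round(2),S['opening'].round(4),S['clock'])
    if -(d@u)>8: break
s=snap('side','s2'); cv2.imwrite('pics/s2c.png',cv2.resize(s['frame'][190:310,220:380,::-1],(800,600),interpolation=cv2.INTER_CUBIC))
```

```text
Traceback (most recent call last):
AttributeError: 'float' object has no attribute 'round'
```

Run:
```python
from h import *
F0=np.array([.338,-.178,-1.089]); u=np.array([c_,s_,0])
for h in(-.10,-.06,-.02,.02):
    if h>-.1: r.servo_line(bx(h-.188,0,.2005),speed=.03)
    S=r.sense(); d=S['contact_force']-F0; print(h,float(d@u),d,S['opening'],S['clock'])
    if -(d@u)>8: break
s=snap('side','s2'); cv2.imwrite('pics/s2c.png',cv2.resize(s['frame'][190:310,220:380,::-1],(800,600),interpolation=cv2.INTER_CUBIC))
```

```text
-0.1 -1.6229923154796155 [-1.81145381 -0.32251964  0.60482734] 0.0194051927184354 18.4917
-0.06 0.8949309807590281 [ 0.6884263   0.57231828 -0.53166392] 0.019049753954265104 19.975
-0.02 -0.4392903256029829 [-0.79704332  0.30250504  0.46305518] 0.019325587782624203 21.4583
0.02 -0.24953214826440895 [-0.29451621 -0.02924371  0.57435508] 0.019475048665452185 22.9417
```

View pics/s2c.png

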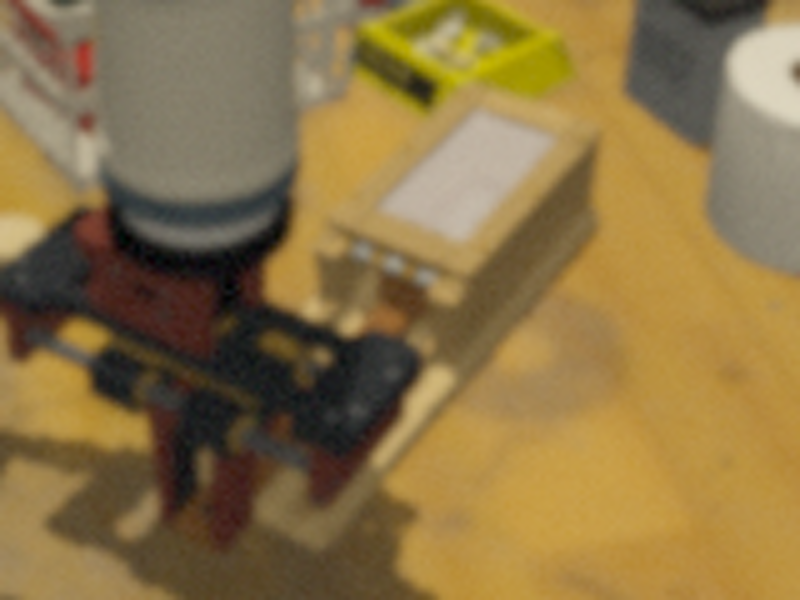

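The rack is in, and the stick passes through the mouth at crop (400,310). Now the final approach, watching the force.

Run:
```python
from h import *
F0=np.array([.338,-.178,-1.089]); u=np.array([c_,s_,0])
r.servo_line(bx(.034-.188,0,.2005),speed=.025)
h=.034
while h<.049:
    h+=.001; r.servo_line(bx(h-.188,0,.2005),speed=.02); r.wait(.1)
    S=r.sense(); d=S['contact_force']-F0; print(round(h,3),round(float(d@u),2),end='; ')
    if -(d@u)>6: break
s=r.sense(); print(s['opening'],s['clock'],s['tcp_pos']-bx(h-.188,0,.2005))
```

```text
0.035 -0.27; 0.036 -0.53; 0.037 0.34; 0.038 -0.79; 0.039 -3.41; 0.04 -7.53; 0.01953040470292449 25.8 [-0.00064005 -0.00061114 -0.00023853]
```

Run:
```python
from h import *
F0=np.array([.338,-.178,-1.089]); u=np.array([c_,s_,0])
for h in(.0,-.06,-.165):
    r.servo_line(bx(h-.188,0,.2005),speed=.05); print(float((r.sense()['contact_force']-F0)@u))
r.servo_line(bx(-.165-.188,0,.26),speed=.15)
r.servo_line(bx(-.238,-.12,.26),speed=.15)
r.servo_line(bx(-.238,-.12,.195),speed=.1); r.servo_line(bx(-.238,-.12,.1852),speed=.02)
print(r.sense()['opening'],r.sense()['contact_force']); r.let_go()
r.servo_line(bx(-.238,-.12,.38),speed=.25)
r.reach(bx(-.15,-.03,.40),[180,0,BY]); w=snap('wrist','w3')
r.reach([.158,-.579,.405],[180,0,15]); s=snap('side','s3'); t=snap('top','t3'); print(r.sense()['clock'])
im=np.hstack([cv2.resize(w['frame'],(400,300)),cv2.resize(s['frame'][200:320,220:380],(400,300),interpolation=cv2.INTER_CUBIC)])
im2=cv2.resize(t['frame'][130:280,250:450],(400,300),interpolation=cv2.INTER_CUBIC); b=cv2.resize(w['frame'][:240,200:520],(400,300),interpolation=cv2.INTER_CUBIC)
cv2.imwrite('pics/fin.png',np.vstack([im,np.hstack([im2,b])])[:,:,::-1])
```

```text
0.456558506049226
-0.5963150236658881
0.8861786380253657
0.01945439392995674 [ 0.35926479 -0.52769235 -1.18866003]
38.0917
```

View pics/fin.png

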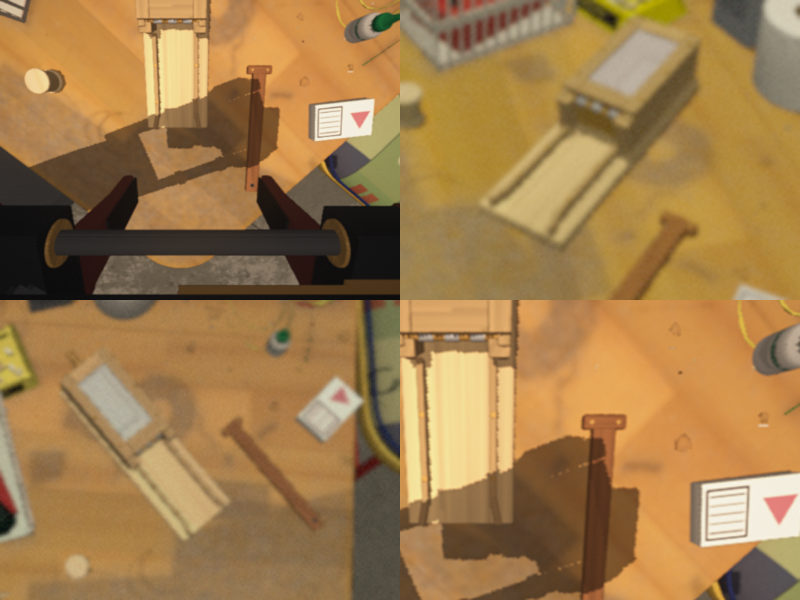

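The shelf is empty and the stick lies flat between the box and the blade box, with the bystanders unmoved. A quick numeric check compares the flap with its shut look at the start.

Run:
```python
from h import *
for k in('side0','s2','s3'):
    s=load(k); print(k,[s['frame'][int(round(v))-1:int(round(v))+2,int(round(u))-1:int(round(u))+2].mean((0,1)).round().tolist() for u,v in(proj(s,bx(.0078,y,.022)) for y in(-.015,0,.012))])
r.hand_in()
```

```text
side0 [[106.0, 82.0, 39.0], [106.0, 80.0, 32.0], [104.0, 79.0, 32.0]]
s2 [[102.0, 77.0, 43.0], [93.0, 62.0, 32.0], [105.0, 78.0, 43.0]]
s3 [[104.0, 82.0, 38.0], [105.0, 80.0, 32.0], [105.0, 80.0, 32.0]]
the job is handed in; nothing more can be done
```

Handed in at about 38 s: the rack was pushed until it met the end wall (7.5 N at the head's home position), the flap's colour matches its shut look from the start, and the stick lies flat on the table clear of the box, with the bottle, spool and blade box untouched; I didn't get a view of the planks inside the chamber.

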